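# Open the food case's sash to the pointer

### The arm

A 7-joint arm with a two-finger parallel gripper is mounted at the origin on the work surface. World frame = base frame: x ahead of the robot, y to its left, z up, the work surface at z = 0. Lengths are in m, angles in rad, forces in N, time in s.
With the tool pointing down it reaches from about 0.425 to 0.875 m from the base axis. Payload 4.7 kg.
Tool frame: the origin (TCP) lies between the finger pads; the fingertips stand 22 mm ahead of it and the grasp point (between the pads) lies 3 mm ahead of it; z points along the fingers, y is the line along which they close (so a half turn about z gives the same grasp; the last joint's range is limited). The gripper opens to 87 mm and grips with 3 to 60 N. Pads are 19 mm wide; open, the fingers measure 117 mm over their backs; the gripper's body (75 mm by 190 mm) begins 51 mm behind the grasp point.
Start: joints at [1.316, 0.321, -0.07, 1.45, 0.023, 1.371, -0.057], TCP at [0.173, -0.627, 0.245] pointing down, gripper open.
Joint ranges: [-2.86, 2.86], [-0.3, 2.09], [-1.38, 1.24], [0.06, 2.45], [-1.56, 4.7], [0.09, 2.05], [-2.69, 2.69]. Speed limits (rad/s): [2.57, 2.57, 3.14, 3.14, 3.14, 3.14, 3.14].

### API

Orientations are given as a unit quaternion [w, x, y, z].
In Python, from station import get_obs, get_image, camera_info, close_job gives the robot as it stands.
- The arm moves only by the tool carry_out, never from a script. Its argument "steps" is a list of rows, each a list of 3 entries, a list of its own where there are three numbers: the shift along the world's x, y, z in m, then the turn, a rotation vector about the world's x, y, z in degrees, then the opening, from 0 (shut) to 1 (fully open). In form: [[[tx, ty, tz], [rx, ry, rz], claw], ...]. A call has 1 to 10 rows; each row shifts and turns the commanded pose from where the row before left it; what a row does not reach is not made up. A row lasts 1/8 s, in which the tool goes at most 62.5 mm and 10.7 degrees, less where a joint would pass 70% of its speed; a pose out of reach is approached as far as the arm can. A call with a gripper value outside its range is refused whole. The fingers move at their own pace and stop on an object; "newtons" is the grip in N (left out, the last holds). Time passes only in rows, so rows that do not move let the fingers close. It gives the time, the measured TCP pose, the force, the opening and the grip force at its end, in the units of the state.
- get_obs(): the state, without advancing time (a new reading comes with each control period).
- get_image(name): name is "scene" or "top" or "wrist"; returns (picture, depth): 480x640x3 uint8, blue, green, red; 480x640 float32, m along the optical axis (not along the pixel's ray), 0 where there is no reading.
- camera_info(name): a dict with "fovy" (degrees; the focal length in pixels is half the picture's height over the tangent of half this angle, whatever the lens; pixels are square), "cx", "cy" (the principal point, pixels), "pose" (4x4, takes a point from camera to world coordinates). Camera axes: x right, y down, z forward; pixel columns grow to the right and rows downward; lengths in m; the calibration is good to about 2 mm. A picture is of the moment at which its call begins: read the wrist's pose just before it. camera_info takes no time and is no camera call; for the wrist camera it gives the pose at the moment of the call.
- close_job(): hands the job in; it is judged then, once.
The state is a dict: "t": time; "qpos": joint angles; "dq": joint speeds; "joint_torque": joint torques, N m; "tcp_pos": TCP position; "eef_rot": TCP orientation; "ft_force": force on the tool from outside, world axes, zero at the start; "moment": the same for the moment, N m; "finger_gap": finger opening in m; "grasp_force": force on a finger pad.
Only numpy, scipy, OpenCV 4.12 (cv2) and the standard library are available. Lean on these libraries where they do the work, as an engineer would, in place of code of your own. Each camera call takes 0.05 s, during which the arm holds its last target. There are 200 camera calls.

### The job

Open the food case for serving: with your fingertips under the lip of its sliding glass front, push the window steadily up until the lip is level with the pointer on the post, then take your hand away and leave it standing there. Only push from beneath, do not pinch the lip or jerk the window, and leave the boxes and bottle where they are.

Things in the scene. Friction and masses are not known exactly. Their poses are not given: they have to be found in the camera images.
- case: Glass food case, aluminium frame: 400 mm wide, 440 high, 230 deep, open at the back. Origin on the table under the middle of the plane in which the sash slides; x points into the case (ahead and to the robot's left), y left as one faces its front, z up. Front posts 30 x 30 mm at y = -185 and +185. No sill; table before and under the sash's middle clear. Fixed pane behind the sash above 260 mm.
- sash (a joint): Height of the sliding sash in m: 0 = lowest (lip's underside 60 mm above the table), up to 0.21; starts part open. Glass in an aluminium frame, 340 wide x 160 high x 12 mm (case x -6 to +6); its lower edge is level with the lip's underside. Counterweighted: stays at any height where it is left; about 4 to 8 N moves it up or down.
- lip (a point): Lip: aluminium ledge 220 mm long (case y -110 to +110), 12 mm thick in all, jutting 40 mm from the sash's lower edge out of the front (case -x), free space beneath. Point at the middle of its front lower edge (case x = -46 mm), level with the underside that is pushed; axes as the case's. Rises with the sash. Fingers pressing on its top and underside at once are pinching.
- pointer: The mark: dark steel pointer fixed on the front of the right post, height differs each time. Level plate 12 mm thick, juts 31 mm out of the front, points inward to the lip's right end (tip at case y = -126 mm). Origin on the post's front face (case x -15, y -185) level with the plate's underside; axes as the case's. Lip is level when lip and pointer have the same height.
- box_in: closed white foam takeaway box, 150 x 200 x 67 mm high, loose, origin at the centre of its underside; stands inside the case, behind the sash.
- box_out: closed white foam takeaway box, 150 x 200 x 67 mm high, loose, origin at the centre of its underside; stands on the table to the robot's right, well clear of the case's front.
- spray: Clear spray bottle with a blue trigger head, 74 mm in diameter and 227 mm high, loose, standing on the table beside the case's left wall. Origin at the centre of its underside.

How it is judged:
By the outcome, as a careful person would: the job done as asked, in the order asked, and still so for the second after the job is handed in, with the robot touching nothing.
It also fails if it takes over 38 s, if anything falls off the work surface, if the arm or the gripper's body presses on something with over 40 N, if the wrist force passes 120 N, or if a joint passes its speed limit or range.

## Working session

There is one attempt and no reset: what is moved stays moved. The work goes in short steps, Python scripts to look and compute and a tool call to move; the robot and the scene stay as the last step left them, time stands still between calls to the robot, and variables do not carry over. Pictures are saved under pics/ and viewed, at most 10 in all, crops included, and the job is handed in when it is done.

Besides the shell and the picture viewer there is one more tool, called after "Call:" as name(argument=value, ...) on one line, values as JSON. carry_out: Moves the arm, as the interface text tells. Its arguments: {"type":"object","properties":{"steps":{"type":"array","items":{"type":"array"}},"newtons":{"type":"number"}},"required":["steps"]}

```bash
mkdir -p pics; cat > h.py <<'E'
import numpy as np,cv2
from station import *
def K(n):
    c=camera_info(n); f=240/np.tan(np.radians(c["fovy"])/2); return c,f
def pt(n,u,v,d):
    c,f=K(n); return (c["pose"]@np.array([(u-c["cx"])/f*d,(v-c["cy"])/f*d,d,1]))[:3]
def grab(n,tag):
    im,d=get_image(n); cv2.imwrite(f"pics/{tag}.png",im); np.save(f"{tag}.npy",d); return im,d
E
python3 - <<'E'
from h import *
o=get_obs(); print(o["t"],o["tcp_pos"],o["eef_rot"])
for n in("scene","top"):
    grab(n,n+"0"); print(n,camera_info(n))
E
```

```text
0.0 [ 0.17239623 -0.62619638  0.24345097] [-9.33329481e-04  9.90983956e-01  1.33977210e-01 -1.86738512e-04]
scene {'fovy': 42.26094793101008, 'cx': 316.3693893782065, 'cy': 244.62428057515544, 'pose': array([[-0.86910759,  0.47153197, -0.14936395,  0.79037427],
       [ 0.49461956,  0.82966653, -0.25885312,  0.30704672],
       [ 0.00186475, -0.29884955, -0.95429842,  1.39014052],
       [ 0.        ,  0.        ,  0.        ,  1.        ]])}
top {'fovy': 44.68810764126433, 'cx': 321.85063926324807, 'cy': 235.95419007138494, 'pose': array([[ 0.02588354, -0.9920066 ,  0.12350283,  0.42939552],
       [-0.99965655, -0.02517813,  0.00726928, -0.06840193],
       [-0.0041016 , -0.12364857, -0.99231759,  1.48262472],
       [ 0.        ,  0.        ,  0.        ,  1.        ]])}
```

View pics/scene0.png

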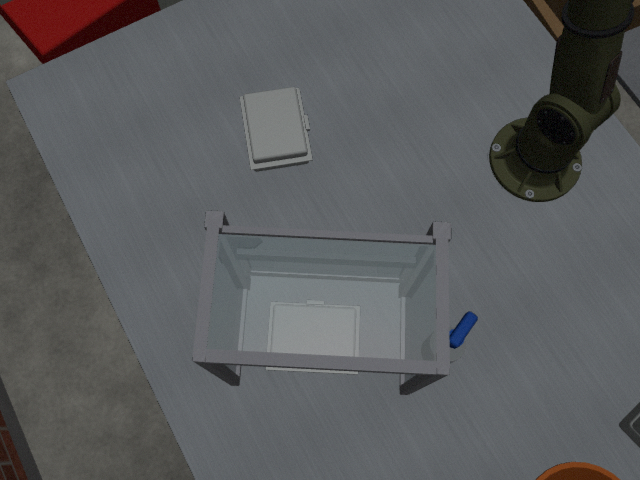

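View pics/top0.png

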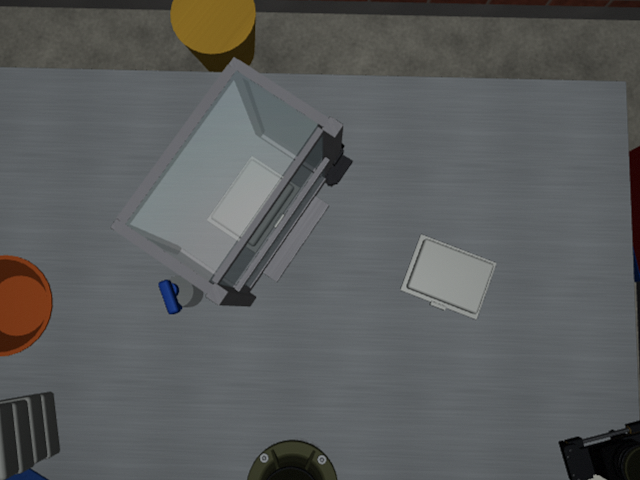

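The top view shows the case with its lip at about (272,278)-(328,205), the dark pointer at about (345,165) and the right post top at (333,127). The outer box is at (450,275) and the bottle at (170,295). Next I'll measure the lip, the pointer and the case axes from depth.

```bash
python3 - <<'E'
from h import *
d=np.load("top0.npy"); im=cv2.imread("pics/top0.png")
c,f=K("top"); v,u=np.mgrid[:480,:640]
P=np.stack([(u-c["cx"])/f*d,(v-c["cy"])/f*d,d],-1)@c["pose"][:3,:3].T+c["pose"][:3,3]
np.save("P.npy",P)
for p in [(333,128),(213,292),(237,67),(122,222),(300,240),(310,230),(285,265),(325,208),(274,275),(345,160),(350,165),(340,175),(338,180),(333,175),(450,275)]:
    print(p,P[p[1],p[0]].round(3),im[p[1],p[0]])
# case-top points
m=(abs(P[...,2]-.44)<.008)&(d>0)&(u<380)&(u>100)&(v>50)&(v<310)
r=cv2.minAreaRect(P[m][:,:2].astype(np.float32)); print(m.sum(),r,cv2.boxPoints(r))
a=im[140:300,230:370]; cv2.imwrite("pics/crop.png",cv2.resize(a,None,fx=3.7,fy=3.7,interpolation=cv2.INTER_CUBIC))
E
```

```text
(333, 128) [ 0.76  -0.076  0.44 ] [113 109 109]
(213, 292) [0.454 0.131 0.438] [111 107 106]
(237, 67) [0.873 0.106 0.44 ] [108 104 104]
(122, 222) [0.575 0.301 0.439] [109 105 104]
(300, 240) [ 0.589 -0.007  0.114] [116 112 112]
(310, 230) [ 0.613 -0.03   0.113] [121 117 116]
(285, 265) [0.529 0.026 0.118] [113 109 108]
(325, 208) [ 0.666 -0.064  0.117] [123 118 117]
(274, 275) [0.505 0.051 0.117] [112 107 107]
(345, 160) [ 0.752 -0.105  0.24 ] [36 33 32]
(350, 165) [ 0.801 -0.126  0.001] [71 68 65]
(340, 175) [ 0.718 -0.095  0.242] [34 31 31]
(338, 180) [ 0.707 -0.091  0.24 ] [31 29 29]
(333, 175) [ 0.716 -0.08   0.247] [34 32 31]
(450, 275) [ 0.518 -0.371  0.065] [144 147 144]
25496 ((0.6662025451660156, 0.11626598238945007), (0.24761129915714264, 0.40076473355293274), 57.4707145690918) [[ 0.43068272  0.1196351 ]
 [ 0.7685742  -0.09586836]
 [ 0.9017224   0.11289687]
 [ 0.5638309   0.3284003 ]]
```

View pics/crop.png

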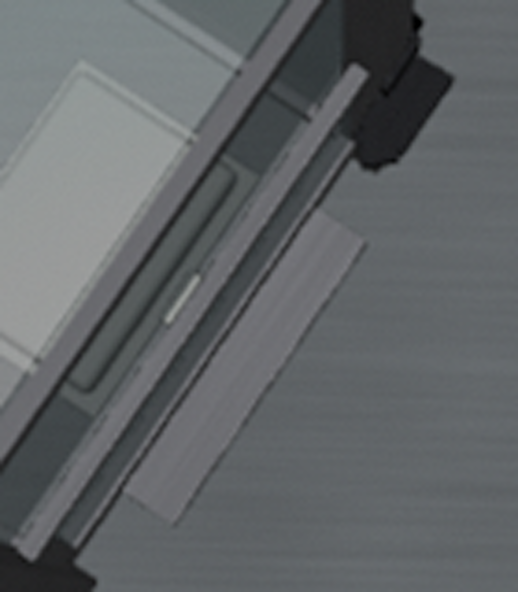

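```bash
cat >> h.py <<'E'
X=np.array([.5375,.8433]);Y=np.array([-.8433,.5375])
def cloud(n,d):
    c,f=K(n); v,u=np.mgrid[:480,:640]
    return np.stack([(u-c["cx"])/f*d,(v-c["cy"])/f*d,d],-1)@c["pose"][:3,:3].T+c["pose"][:3,3]
E
python3 - <<'E'
from h import *
P=np.load("P.npy"); im=cv2.imread("pics/top0.png").astype(int); v,u=np.mgrid[:480,:640]
L=(u>255)&(u<340)&(v>190)&(v<290)&(abs(P[...,2]-.116)<.012)&(im[...,0]>90)
O=np.array([.6077,.0245])
def rep(m,n):
    m=cv2.morphologyEx(m.astype(np.uint8),cv2.MORPH_OPEN,np.ones((3,3),np.uint8))>0
    q=P[m]; x=(q[:,:2]-O)@X; y=(q[:,:2]-O)@Y
    r=cv2.minAreaRect(q[:,:2].astype(np.float32))
    print(n,m.sum(),"z",np.median(q[:,2]),q[:,2].mean(),q[:,2].std(),"x",np.percentile(x,[1,99]),"y",np.percentile(y,[1,99]),r)
rep(L,"lip")
A=(u>325)&(u<356)&(v>145)&(v<190)&(abs(P[...,2]-.241)<.02)&(im[...,0]<60)
rep(A,"ptr")
T=(u>225)&(u<350)&(v>60)&(v<310)&(abs(P[...,2]-.44)<.008); rep(T,"top")
B=(u>390)&(u<510)&(v>225)&(v<330)&(P[...,2]>.03); rep(B,"box_out")
F=(u>520)&(u<630)&(v>330)&(P[...,2]<.02)&(P[...,2]>-.02);print("table",np.median(P[F][:,2]))
E
```

```text
lip 1501 z 0.11528311081576947 0.11519232858378986 0.0028904451469916022 x [-0.04495753 -0.00738677] y [-0.10699358  0.10781352] ((0.5936062932014465, 0.0026947110891342163), (0.03869056701660156, 0.22039476037025452), 57.56515884399414)
ptr 436 z 0.2426406518915517 0.24262810520921077 0.0038957367870639478 x [-0.04492027 -0.00720792] y [-0.1975252  -0.12837395] ((0.7311140894889832, -0.08339565992355347), (0.04078488051891327, 0.0732106938958168), 56.5952033996582)
top 11476 z 0.43960396477539554 0.43959083442668184 0.0019909621501306993 x [-0.00178087  0.2153221 ] y [-0.19332497  0.10697586] ((0.7083661556243896, 0.10173287987709045), (0.24440905451774597, 0.33406588435173035), 52.75027084350586)
box_out 4968 z 0.06617903991816865 0.06719427042980679 0.08841112197795971 x [-0.48242341 -0.27680561] y [-0.21882147 -0.05134873] ((0.5218296051025391, -0.2791903018951416), (0.41473090648651123, 0.19975325465202332), 87.96064758300781)
table 0.0005731628008217582
```

The lip's underside is at z≈0.103 and the pointer's underside at ≈0.230. The case origin is (0.608, 0.0245) with yaw 57.5°. I'll move in front of the case first, yawing as I go.

Call:
carry_out(steps=[[[0.03, 0.043, 0.01], [0, 0, 4.2], 0.5], [[0.03, 0.043, 0.01], [0, 0, 4.2], 0.5], [[0.03, 0.043, 0.01], [0, 0, 4.2], 0.5], [[0.03, 0.043, 0.01], [0, 0, 4.2], 0.5], [[0.03, 0.043, 0.01], [0, 0, 4.2], 0.5], [[0.03, 0.043, 0.01], [0, 0, 4.2], 0.5], [[0.03, 0.043, 0.01], [0, 0, 4.2], 0.5], [[0.03, 0.043, 0.01], [0, 0, 4.2], 0.5], [[0.03, 0.043, 0.01], [0, 0, 4.2], 0.5], [[0.03, 0.043, 0.01], [0, 0, 4.2], 0.5]])

```text
t: 1.35
tcp_pos: [0.4731, -0.1952, 0.3446]
eef_rot: [0.0, 0.877, 0.481, -0.0]
ft_force: [0.2, 0.1, -0.0]
finger_gap: 0.0436
grasp_force: 0.0
```

```bash
cat > s.py <<'E'
from h import *
from scipy.spatial.transform import Rotation as Ro
O=np.array([.6077,.0245])
o=get_obs(); q=o["eef_rot"]; R=Ro.from_quat(np.r_[q[1:],q[0]]).as_matrix(); p=o["tcp_pos"]
print("t",o["t"],"tcp",p.round(4),"case",((p[:2]-O)@X).round(4),((p[:2]-O)@Y).round(4),"tip z",(p+.022*R[:,2])[2].round(4))
print("q",np.round(o["qpos"],3),"F",np.round(o["ft_force"],2),"gap",o["finger_gap"])
G=np.c_[[0,0,1],np.r_[-Y,0],np.r_[X,0]]
print("tool x,y,z",R.T.round(3).tolist(),"rotvec to goal deg",np.degrees(Ro.from_matrix(G@R.T).as_rotvec()).round(1))
E
python3 - <<'E'
from s import *
c=camera_info("wrist")["pose"]; print("cam in tool",(R.T@(c[:3,3]-p)).round(3),(R.T@c[:3,2]).round(2))
E
```

```text
t 1.35 tcp [ 0.4731 -0.1952  0.3446] case -0.2576 -0.0046 tip z 0.3226
q [ 0.856  0.016 -0.52   1.607  0.008  1.521 -0.231] F [ 0.24  0.14 -0.03] gap 0.043612976346261045
tool x,y,z [[0.537, 0.844, -0.0], [0.844, -0.537, -0.0], [-0.0, -0.0, -1.0]] rotvec to goal deg [ 75.9 -48.4  -0. ]
cam in tool [ 0.08   0.002 -0.14 ] [-0.29  0.    0.96]
```

Call:
carry_out(steps=[[[-0.003, 0.002, 0], [8.43, -5.38, 0], 0.5], [[-0.003, 0.002, 0], [8.43, -5.38, 0], 0.5], [[-0.003, 0.002, 0], [8.43, -5.38, 0], 0.5], [[-0.003, 0.002, 0], [8.43, -5.38, 0], 0.5], [[-0.003, 0.002, 0], [8.43, -5.38, 0], 0.5], [[-0.003, 0.002, 0], [8.43, -5.38, 0], 0.5], [[-0.003, 0.002, 0], [8.43, -5.38, 0], 0.5], [[-0.003, 0.002, 0], [8.43, -5.38, 0], 0.5], [[-0.003, 0.002, 0], [8.43, -5.38, 0], 0.5], [[0, 0, 0], [0, 0, 0], 0.5]])

```text
t: 2.6
tcp_pos: [0.4449, -0.1787, 0.3417]
eef_rot: [-0.343, 0.621, 0.336, 0.62]
ft_force: [0.4, 0.2, 0.6]
finger_gap: 0.0435
grasp_force: 0.0
```

```bash
python3 - <<'E'
from s import *
P=np.load("P.npy"); m=(P[...,2]>.055)&(P[...,2]<.075); m[:225]=0;m[330:]=0;m[:,:390]=0;m[:,510:]=0
b=cv2.boxPoints(cv2.minAreaRect(P[m][:,:2].astype(np.float32))); print("box",b.round(3).tolist(),"case",((b-O)@np.c_[X,Y]).round(3).tolist())
grab("scene","scene1")
E
```

```text
t 2.6 tcp [ 0.4449 -0.1787  0.3417] case -0.2589 0.028 tip z 0.3418
q [ 1.237  0.361 -0.246  1.96  -1.209  1.835  0.761] F [0.44 0.19 0.61] gap 0.043506882830607954
tool x,y,z [[0.006, -0.007, 1.0], [0.842, -0.539, -0.009], [0.539, 0.842, 0.003]] rotvec to goal deg [-0.4 -0.3  0.1]
box [[0.42500001192092896, -0.43299999833106995], [0.5490000247955322, -0.4790000021457672], [0.6119999885559082, -0.3089999854564667], [0.4880000054836273, -0.2630000114440918]] case [[-0.484, -0.092], [-0.456, -0.221], [-0.279, -0.182], [-0.307, -0.054]]
```

View pics/scene1.png

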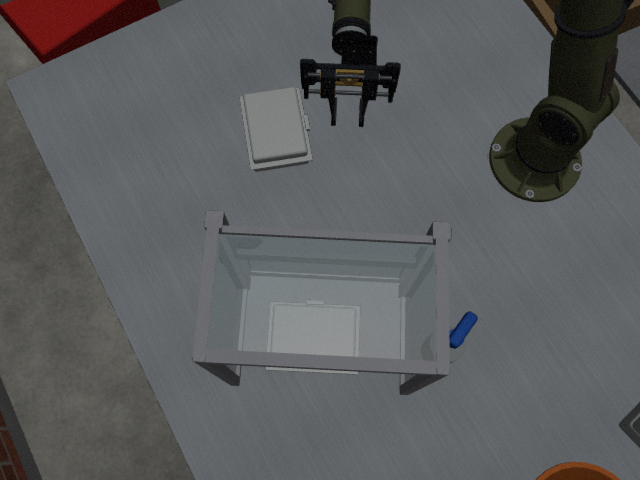

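The scene view shows the gripper level, pointing at the case front, clear of the outer box at (277,127). I'll go forward, then down in front of the lip.

Call:
carry_out(steps=[[[0.0231, 0.0362, 0], [0, 0, 0], 0.5], [[0.0231, 0.0362, 0], [0, 0, 0], 0.5], [[0.0231, 0.0362, 0], [0, 0, 0], 0.5], [[0.0231, 0.0362, 0], [0, 0, 0], 0.5], [[0, 0, -0.045], [0, 0, 0], 0.5], [[0, 0, -0.045], [0, 0, 0], 0.5], [[0, 0, -0.045], [0, 0, 0], 0.5], [[0, 0, -0.035], [0, 0, 0], 0.5], [[0, 0, 0], [0, 0, 0], 0.5]])

```text
t: 3.78
tcp_pos: [0.5385, -0.0341, 0.1743]
eef_rot: [-0.34, 0.621, 0.34, 0.619]
ft_force: [0.4, 0.6, 0.5]
finger_gap: 0.0435
grasp_force: 0.0
```

```bash
python3 - <<'E'
from s import *
E
```

```text
t 3.775 tcp [ 0.5385 -0.0341  0.1743] case -0.0866 0.0269 tip z 0.1743
q [ 1.014  0.622 -0.35   2.098 -1.339  1.46   1.09 ] F [0.36 0.55 0.49] gap 0.04354166264625839
tool x,y,z [[0.002, 0.001, 1.0], [0.843, -0.537, -0.001], [0.537, 0.843, -0.002]] rotvec to goal deg [ 0.  -0.1 -0. ]
```

Call:
carry_out(steps=[[[0, 0, -0.045], [0, 0, 0], 0.5], [[0, 0, -0.03], [0, 0, 0], 0.5], [[0, 0, -0.02], [0, 0, 0], 0.5], [[0, 0, 0], [0, 0, 0], 0.5]])

```text
t: 4.28
tcp_pos: [0.5391, -0.0348, 0.081]
eef_rot: [-0.339, 0.62, 0.34, 0.62]
ft_force: [1.1, 0.3, -0.5]
finger_gap: 0.0436
grasp_force: 0.0
```

```bash
python3 - <<'E'
from s import *
im,d=grab("wrist","w1"); grab("scene","scene2")
P=cloud("wrist",d); xy=(P[...,:2]-O)@np.c_[X,Y]; z=P[...,2]
m=(d>0)&(xy[...,0]<-.01)&(xy[...,0]>-.06)
a=m&(abs(xy[...,1]+.165)<.035)&(z>.2)&(z<.27); b=m&(abs(xy[...,1])<.11)&(z>.098)&(z<.13)
for n,k in(("ptr",a),("lip",b)): print(n,k.sum(),np.percentile(z[k],[1,5,25,50,75,95,99]).round(4) if k.sum() else "")
E
```

```text
t 4.275 tcp [ 0.5391 -0.0348  0.081 ] case -0.0869 0.026 tip z 0.081
q [ 0.989  0.837 -0.313  2.043 -1.304  1.413  1.241] F [ 1.13  0.35 -0.51] gap 0.043602971404902525
tool x,y,z [[-0.001, 0.001, 1.0], [0.843, -0.538, 0.002], [0.538, 0.843, -0.001]] rotvec to goal deg [0.1 0.1 0. ]
ptr 0 
lip 14844 [0.1039 0.1048 0.1086 0.1132 0.1156 0.1158 0.116 ]
```

View pics/w1.png

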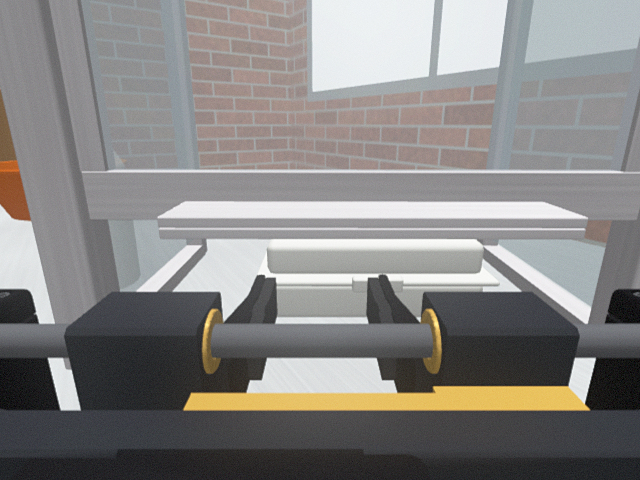

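The wrist view shows the lip edge at rows 202-238, columns 158-586, and both fingertips at about (265,280) and (378,280), below it. The lip's top measures 0.1157, so its underside is at ≈0.1037. I'll slide the fingertips under and rise gently.

Call:
carry_out(steps=[[[0.0055, 0.0085, 0], [0, 0, 0], 0.5], [[0.0055, 0.0085, 0], [0, 0, 0], 0.5], [[0.0055, 0.0085, 0], [0, 0, 0], 0.5], [[0.0055, 0.0085, 0], [0, 0, 0], 0.5], [[0, 0, 0.004], [0, 0, 0], 0.5], [[0, 0, 0.003], [0, 0, 0], 0.5], [[0, 0, 0.002], [0, 0, 0], 0.5], [[0, 0, 0.001], [0, 0, 0], 0.5]])

```text
t: 5.38
tcp_pos: [0.56, -0.0003, 0.0897]
eef_rot: [-0.34, 0.62, 0.339, 0.62]
ft_force: [-0.9, -0.7, 0.4]
finger_gap: 0.0437
grasp_force: 0.0
```

Call:
carry_out(steps=[[[0, 0, 0.001], [0, 0, 0], 0.5], [[0, 0, 0.001], [0, 0, 0], 0.5], [[0, 0, 0.001], [0, 0, 0], 0.5], [[0, 0, 0.001], [0, 0, 0], 0.5]])

```text
t: 5.88
tcp_pos: [0.5599, -0.0, 0.0922]
eef_rot: [-0.34, 0.621, 0.34, 0.619]
ft_force: [1.4, 2.3, -6.3]
finger_gap: 0.0433
grasp_force: 2.9
```

```bash
python3 s.py
```

```text
t 5.875 tcp [ 0.5599 -0.      0.0922] case -0.0464 0.0271 tip z 0.0922
q [ 0.949  0.813 -0.36   2.067 -1.369  1.36   1.237] F [ 1.38  2.32 -6.27] gap 0.043346038725802345
tool x,y,z [[0.003, 0.002, 1.0], [0.843, -0.539, -0.001], [0.539, 0.843, -0.003]] rotvec to goal deg [ 0.1 -0.2  0.1]
```

Contact is at about 6 N. I'll push up steadily.

Call:
carry_out(steps=[[[0, 0, 0.0015], [0, 0, 0], 0.5], [[0, 0, 0.002], [0, 0, 0], 0.5], [[0, 0, 0.003], [0, 0, 0], 0.5], [[0, 0, 0.004], [0, 0, 0], 0.5], [[0, 0, 0.004], [0, 0, 0], 0.5], [[0, 0, 0.004], [0, 0, 0], 0.5], [[0, 0, 0.004], [0, 0, 0], 0.5], [[0, 0, 0.004], [0, 0, 0], 0.5], [[0, 0, 0.004], [0, 0, 0], 0.5], [[0, 0, 0.004], [0, 0, 0], 0.5]])

```text
t: 7.12
tcp_pos: [0.56, 0.0001, 0.1283]
eef_rot: [-0.34, 0.62, 0.34, 0.62]
ft_force: [0.7, 0.6, -5.5]
finger_gap: 0.0438
grasp_force: 3.0
```

Call:
carry_out(steps=[[[0, 0, 0.004], [0, 0, 0], 0.5], [[0, 0, 0.004], [0, 0, 0], 0.5], [[0, 0, 0.004], [0, 0, 0], 0.5], [[0, 0, 0.004], [0, 0, 0], 0.5], [[0, 0, 0.004], [0, 0, 0], 0.5], [[0, 0, 0.004], [0, 0, 0], 0.5], [[0, 0, 0.004], [0, 0, 0], 0.5], [[0, 0, 0.004], [0, 0, 0], 0.5], [[0, 0, 0.004], [0, 0, 0], 0.5], [[0, 0, 0.004], [0, 0, 0], 0.5]])

```text
t: 8.38
tcp_pos: [0.56, 0.0001, 0.1683]
eef_rot: [-0.34, 0.62, 0.34, 0.62]
ft_force: [0.1, -1.1, -5.3]
finger_gap: 0.0437
grasp_force: 3.0
```

```bash
python3 s.py
```

```text
t 8.375 tcp [5.600e-01 1.000e-04 1.683e-01] case -0.0463 0.0271 tip z 0.1683
q [ 0.972  0.64  -0.395  2.108 -1.398  1.396  1.114] F [ 0.05 -1.06 -5.27] gap 0.04374090477912345
tool x,y,z [[0.001, -0.0, 1.0], [0.843, -0.538, -0.001], [0.538, 0.843, -0.0]] rotvec to goal deg [-0. -0.  0.]
```

Call:
carry_out(steps=[[[0, 0, 0.004], [0, 0, 0], 0.5], [[0, 0, 0.004], [0, 0, 0], 0.5], [[0, 0, 0.004], [0, 0, 0], 0.5], [[0, 0, 0.004], [0, 0, 0], 0.5], [[0, 0, 0.004], [0, 0, 0], 0.5], [[0, 0, 0.004], [0, 0, 0], 0.5], [[0, 0, 0.004], [0, 0, 0], 0.5], [[0, 0, 0.004], [0, 0, 0], 0.5], [[0, 0, 0.004], [0, 0, 0], 0.5], [[0, 0, 0.003], [0, 0, 0], 0.5]])

```text
t: 9.62
tcp_pos: [0.56, 0.0001, 0.2074]
eef_rot: [-0.34, 0.62, 0.34, 0.62]
ft_force: [-1.2, -1.8, -5.9]
finger_gap: 0.0439
grasp_force: 2.9
```

Call:
carry_out(steps=[[[0, 0, 0.002], [0, 0, 0], 0.5], [[0, 0, 0.001], [0, 0, 0], 0.5], [[0, 0, 0], [0, 0, 0], 0.5]])

```text
t: 10.0
tcp_pos: [0.56, 0.0001, 0.2103]
eef_rot: [-0.34, 0.62, 0.34, 0.62]
ft_force: [-0.3, -2.7, -5.7]
finger_gap: 0.0436
grasp_force: 2.4
```

```bash
python3 - <<'E'
from s import *
for n in("wrist","top","scene"):
    im,d=grab(n,n+"3"); P=cloud(n,d); xy=(P[...,:2]-O)@np.c_[X,Y]; z=P[...,2]; I=im[...,0]
    m=(d>0)&(xy[...,0]<-.018)&(xy[...,0]>-.05)&(z>.2)&(z<.27)
    for k,lo,hi,dark in(("ptr",-.19,-.13,1),("lip",-.105,.105,0)):
        a=m&(xy[...,1]>lo)&(xy[...,1]<hi)&((I<70) if dark else (I>85))
        if a.sum()>5: print(n,k,a.sum(),np.percentile(z[a],[2,10,25,50,75,90,98]).round(4))
im=cv2.imread("pics/top3.png")[110:290,220:390]; w=cv2.imread("pics/wrist3.png")
cv2.imwrite("pics/c3.png",np.hstack([cv2.resize(im,(378,400),interpolation=cv2.INTER_CUBIC),cv2.resize(w,(420,315))[:400] if 0 else cv2.copyMakeBorder(cv2.resize(w,(420,315)),0,85,0,0,0)]))
E
```

```text
t 10.0 tcp [5.600e-01 1.000e-04 2.103e-01] case -0.0462 0.0272 tip z 0.2103
q [ 0.985  0.545 -0.412  2.12  -1.415  1.419  1.037] F [-0.3  -2.66 -5.71] gap 0.0436085257054326
tool x,y,z [[0.0, -0.001, 1.0], [0.843, -0.538, -0.001], [0.538, 0.843, 0.001]] rotvec to goal deg [-0.1 -0.   0. ]
wrist lip 22186 [0.2219 0.2237 0.2266 0.2316 0.233  0.2332 0.2334]
top ptr 352 [0.2355 0.2392 0.2413 0.2429 0.2448 0.2467 0.257 ]
top lip 1247 [0.227  0.2297 0.2315 0.2333 0.235  0.2365 0.2382]
```

View pics/c3.png

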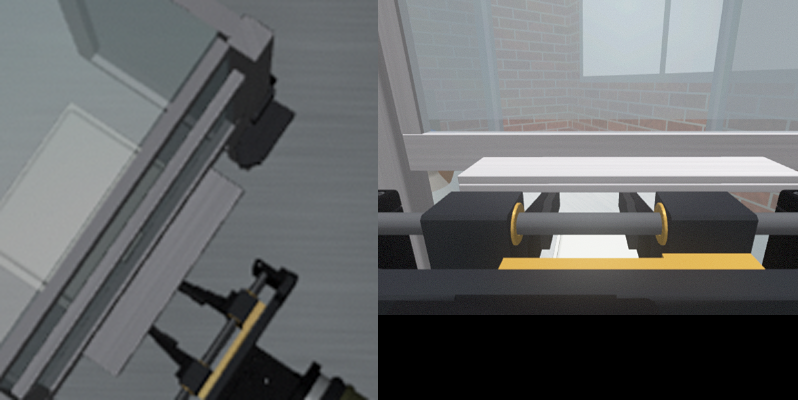

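The left half shows the fingers under the lip and the pointer just above the lip's right end. The right half shows the lip resting on both fingers. The lip's top is at 0.2333 and the pointer's at 0.2429, leaving about 9.5 mm.

Call:
carry_out(steps=[[[0, 0, 0.001], [0, 0, 0], 0.5], [[0, 0, 0.002], [0, 0, 0], 0.5], [[0, 0, 0.002], [0, 0, 0], 0.5], [[0, 0, 0.002], [0, 0, 0], 0.5], [[0, 0, 0.0015], [0, 0, 0], 0.5], [[0, 0, 0.001], [0, 0, 0], 0.5], [[0, 0, 0], [0, 0, 0], 0.5]])

```text
t: 11.02
tcp_pos: [0.56, 0.0001, 0.2198]
eef_rot: [-0.34, 0.62, 0.34, 0.62]
ft_force: [-0.6, -2.0, -4.3]
finger_gap: 0.0434
grasp_force: 2.4
```

```bash
python3 s.py | head -3
```

```text
t 11.025 tcp [5.600e-01 1.000e-04 2.198e-01] case -0.0462 0.0272 tip z 0.2198
q [ 0.988  0.524 -0.416  2.122 -1.419  1.425  1.019] F [-0.59 -1.97 -4.26] gap 0.043433422092804784
tool x,y,z [[0.0, -0.001, 1.0], [0.843, -0.538, -0.001], [0.538, 0.843, 0.0]] rotvec to goal deg [-0. -0.  0.]
```

Call:
carry_out(steps=[[[0, 0, -0.002], [0, 0, 0], 0.5], [[0, 0, -0.006], [0, 0, 0], 0.5], [[0, 0, -0.01], [0, 0, 0], 0.5], [[0, 0, 0], [0, 0, 0], 0.5], [[-0.011, -0.017, 0], [0, 0, 0], 0.5], [[-0.022, -0.034, 0], [0, 0, 0], 0.5], [[-0.022, -0.034, 0], [0, 0, 0], 0.5], [[0.012, -0.055, 0.01], [0, 0, 0], 0.5], [[0.034, -0.022, 0.03], [0, 0, 0], 0.5], [[0, 0, 0], [0, 0, 0], 0.5]])

```text
t: 12.28
tcp_pos: [0.5523, -0.1652, 0.2439]
eef_rot: [-0.337, 0.62, 0.341, 0.621]
ft_force: [-0.1, -0.1, -0.6]
finger_gap: 0.0435
grasp_force: 0.0
```

```bash
python3 - <<'E'
from s import *
for n in("wrist","top"):
    im,d=grab(n,n+"4"); P=cloud(n,d); xy=(P[...,:2]-O)@np.c_[X,Y]; z=P[...,2]; I=im[...,0]
    m=(d>0)&(xy[...,0]<-.018)&(xy[...,0]>-.05)&(z>.2)&(z<.27)
    for k,lo,hi,dark in(("ptr",-.19,-.13,1),("lip",-.105,.105,0)):
        a=m&(xy[...,1]>lo)&(xy[...,1]<hi)&((I<(70 if n=="top" else 110)) if dark else (I>85))
        if a.sum()>5: print(n,k,a.sum(),np.percentile(z[a],[2,10,25,50,75,90,98]).round(4))
E
```

```text
t 12.275 tcp [ 0.5523 -0.1652  0.2439] case -0.1897 -0.0552 tip z 0.2439
q [ 1.099  0.606 -0.295  1.858 -1.248  1.628  0.864] F [-0.09 -0.06 -0.62] gap 0.04347296446076286
tool x,y,z [[-0.004, 0.004, 1.0], [0.842, -0.54, 0.006], [0.54, 0.842, -0.001]] rotvec to goal deg [0.2 0.2 0.2]
wrist ptr 1749 [0.2162 0.2297 0.2326 0.2373 0.2399 0.2402 0.2515]
wrist lip 5601 [0.2294 0.2309 0.2336 0.238  0.2405 0.2408 0.2411]
top ptr 347 [0.2344 0.2385 0.2404 0.2425 0.2443 0.246  0.2562]
top lip 1266 [0.2364 0.2393 0.2411 0.2428 0.2446 0.2461 0.2479]
```

View pics/wrist4.png

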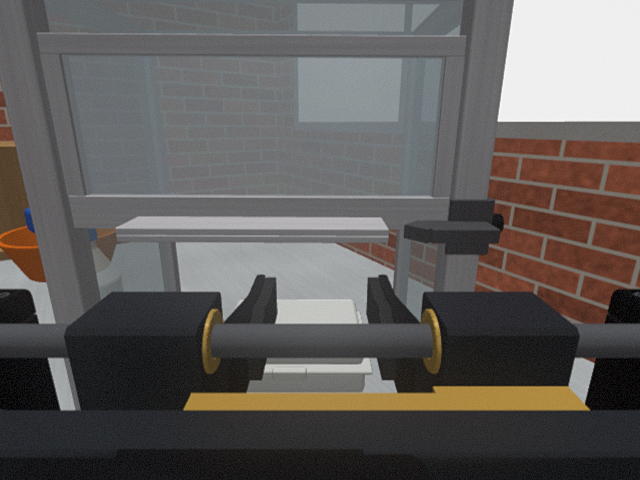

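The lip's front edge (to about (388,240)) lines up with the pointer plate (tip at about (405,240)). Both cameras put them level within about 0.5 mm, and the hand is well clear with no contact force.

```bash
python3 -c "
from station import *
print(close_job())"
```

```text
the job is handed in; nothing more can be done
None
```

The window is up with its lip level with the pointer, within about 0.5 mm by two cameras; I pushed it only from beneath (about 6 N), withdrew the hand, kept clear of the boxes and bottle, and handed the job in at about 12.4 s.

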